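# Put the mixing pots away as one closed nest

## Robot

A 7-joint arm with a two-finger parallel gripper is mounted at the origin on the work surface; the furniture and walls round the work are solid. World frame = base frame: x ahead of the robot, y to its left, z up, the work surface at z = 0. Lengths are in m, angles in rad, forces in N, time in s.
With the tool pointing down it reaches from about 0.425 to 0.875 m from the base axis. Payload 4.7 kg.
Tool frame: the origin (TCP) lies midway between the tips of the shut fingers; the grasp point (between the pads) lies 19 mm behind it; z points along the fingers, y is the line along which they close (so a half turn about z gives the same grasp; the last joint's range is limited). The gripper opens to 87 mm and grips with 3 to 60 N. Pads are 19 mm wide; open, the fingers measure 117 mm over their backs; the gripper's body (75 mm by 190 mm) begins 51 mm behind the grasp point.
Start: joints at [-1.301, 0.321, -0.07, 1.45, 0.023, 1.371, -0.057], TCP at [0.164, 0.629, 0.223] pointing down, gripper open.
Joint ranges: [-2.86, 2.86], [-0.3, 2.09], [-1.38, 1.24], [0.06, 2.45], [-1.56, 4.7], [0.09, 2.05], [-2.69, 2.69]. Speed limits (rad/s): [2.57, 2.57, 3.14, 3.14, 3.14, 3.14, 3.14].

## Interface

Orientations are given as a rotation vector (axis times angle).
In Python, from bench import ctrl gives the robot as it stands. The module is installed in compiled form; this text tells all that it offers.
- The arm moves only by the tool carry_out, never from a script. Its argument "steps" is a list of rows, each a list of 7 numbers: the turn, a rotation vector about the world's x, y, z in degrees, then the shift along the world's x, y, z in cm, then the opening, from 0 (shut) to 1 (fully open). A call has 1 to 12 rows; each row is the pose to reach, as a shift and turn from the pose commanded when the call began; what a row does not reach only later rows make up. A row lasts 1/10 s, in which the tool goes at most 50 mm and 8.59 degrees, less where a joint would pass 70% of its speed; a pose out of reach is approached as far as the arm can. A call with a gripper value outside its range is refused whole. The fingers move at their own pace and stop on an object; "squeeze" is the grip in N (left out, the last holds). Time passes only in rows, so rows that repeat a pose let the fingers close. It gives the time, the measured TCP pose, the force, the opening and the grip force at its end, in the units of the state.
- ctrl.get_state(): the state, without advancing time (a new reading comes with each control period).
- ctrl.get_image(name): name is "side" or "top"; returns a dict with "pixels" (400x640x3 uint8, red, green, blue), "camera_matrix" (3x3 intrinsics, pixels), "k1" (the pictures are not rectified: a ray, as slopes to the right and down, at radius r is drawn at 1 + k1 r^2 times it, then the intrinsics apply), "cam_to_world" (4x4, takes a point from camera to world coordinates). Camera axes: x right, y down, z forward; pixel columns grow to the right and rows downward; lengths in m; the calibration is good to about 2 mm. A picture is of the moment at which its call begins. There is no depth.
- ctrl.close_job(): hands the job in; it is judged then, once.
The state is a dict: "time": time; "joint_positions": joint angles; "qd": joint speeds; "joint_torque": joint torques, N m; "position": TCP position; "tool_rot": TCP orientation; "ft_force": force on the tool from outside, world axes, zero at the start; "torque": the same for the moment, N m; "grip_width": opening from 0.0 (shut) to 1.0 (fully open); "grip_force": force on a finger pad.
Only numpy, scipy, OpenCV 4.12 (cv2) and the standard library are available. Lean on these libraries where they do the work, as an engineer would, in place of code of your own. Each camera call takes 0.05 s, during which the arm holds its last target. There are 200 camera calls.

## Task

The glue-up is finished and sanding comes next, so put the three clean metal mixing pots away dust-tight: nest the medium pot in the large one and the small pot in the medium one, each with its flange resting all round on the rim beneath it, and close the nest with the lid, seated level on the small pot's rim. Build the nest where the large pot stands, lower each piece into place rather than letting it drop, and leave the glue bottle, sanding block and wax tin alone.

Things in the scene. Friction and masses are not known exactly. Their poses are not given: they have to be found in the camera images.
- large_pot: Large open plain grey metal pot, 104 mm high; origin at its underside's centre, z up. Tapered body, 72 mm across at the foot, 80 under the flange; flat flange 90 mm across, 4 thick, underside at z 70; above it a straight neck, 78 mm outside, 72 inside, 30 high. Wall 3 mm, inner floor at z 4. It stays where it stands.
- medium_pot: Medium open plain grey metal pot, 90 mm high; origin at its underside's centre, z up. Tapered body, 60 mm across at the foot, 68 under the flange; flat flange 78 mm across, 4 thick, underside at z 56; above it a straight neck, 66 mm outside, 60 inside, 30 high. Wall 3 mm, inner floor at z 4. Grip it round the neck. Nested, its origin is 48 mm above the large pot's.
- small_pot: Small open plain grey metal pot, 76 mm high; origin at its underside's centre, z up. Tapered body, 48 mm across at the foot, 56 under the flange; flat flange 66 mm across, 4 thick, underside at z 42; above it a straight neck, 54 mm outside, 48 inside, 30 high. Wall 3 mm, inner floor at z 4. Grip it round the neck. Nested, its origin is 48 mm above the medium pot's.
- lid: Round metal lid, 58 mm across, black knob on top; origin at its underside's centre, z up. A plug 44 mm across (bevelled to 39 at its foot), z 0 to 8, fits inside the small pot's neck; the disc, z 8 to 12, rests on the rim; the knob, 22 mm across, z 18 to 42. Starts on the bench, knob up, on its plug. Seated, its origin is 68 mm above the small pot's.
- glue_bottle: Cream wood-glue bottle with a red nozzle, 58 mm across, 186 mm high, standing; origin at the centre of its underside. A bystander.
- sanding_block: Brown cork sanding block, 125 (its x) x 88 x 34 mm high; origin at the centre of its underside. A bystander.
- wax_tin: Flat round tin of paste wax, white with a red cover, 70 mm across, 43 mm high; origin at the centre of its underside. A bystander.
Things that resemble listed ones, but are neither listed nor needed, are in the scene too. What is shaped like the medium_pot but pink is not meant.

How it is judged:
By the outcome, as a careful person would: the job done as asked, in the order asked, and still so for the second after the job is handed in, with the robot touching nothing.
It also fails if it takes over 72 s, if anything falls off the work surface, if the arm or the gripper's body presses on something with over 40 N, if the wrist force passes 120 N, or if a joint passes its speed limit or range.

## Working session

There is one attempt and no reset: what is moved stays moved. The work goes in short steps, Python scripts to look and compute and a tool call to move; the robot and the scene stay as the last step left them, time stands still between calls to the robot, and variables do not carry over. Pictures are saved under pics/ and viewed, at most 10 in all, crops included, and the job is handed in when it is done.

Besides the shell and the picture viewer there is one more tool, called after "Emit:" as name(argument=value, ...), one argument or row to a line, values as JSON. carry_out: Moves the arm, as the interface text tells. Its arguments: {"type":"object","properties":{"steps":{"type":"array","items":{"type":"array","items":{"type":"number"}}},"squeeze":{"type":"number"}},"required":["steps"]}

```bash
mkdir -p pics
cat > h.py <<'E'
import numpy as np, cv2
from bench import ctrl
def snap(n,f):
    d=ctrl.get_image(n); cv2.imwrite('pics/'+f,cv2.cvtColor(d['pixels'],cv2.COLOR_RGB2BGR)); np.savez('pics/'+f+'.npz',**d); return d
def load(f): return dict(np.load('pics/'+f+'.npz'))
def ray(d,u,v):
    K=d['camera_matrix']; k=float(d['k1']); p=np.array([(u-K[0,2])/K[0,0],(v-K[1,2])/K[1,1]]); q=p.copy()
    for _ in range(30): q=p/(1+k*(q@q))
    T=d['cam_to_world']; r=T[:3,:3]@np.array([q[0],q[1],1]); return T[:3,3],r/np.linalg.norm(r)
def proj(d,P):
    T=d['cam_to_world']; c=T[:3,:3].T@(np.asarray(P,float)-T[:3,3]); q=c[:2]/c[2]; q=q*(1+float(d['k1'])*(q@q)); K=d['camera_matrix']
    return np.array([K[0,0]*q[0]+K[0,2],K[1,1]*q[1]+K[1,2]])
def onz(d,u,v,z):
    o,r=ray(d,u,v); return o+r*(z-o[2])/r[2]
def tri(a,b):
    (o,r),(p,s)=a,b; t=np.linalg.lstsq(np.c_[r,-s],p-o,rcond=None)[0]; A=o+r*t[0];B=p+s*t[1]; return (A+B)/2,np.linalg.norm(A-B)
E
python3 - <<'E'
from h import *
for n in('top','side'):
    d=snap(n,n+'0.png'); print(n,d['camera_matrix'],d['k1'],d['cam_to_world'])
print(ctrl.get_state())
E
```

```text
top [[449.51530691   0.         315.30545311]
 [  0.         449.51530691 200.84826487]
 [  0.           0.           1.        ]] -0.060713817049952816 [[-0.01433783 -0.98420315  0.17646127  0.286906  ]
 [-0.99972443  0.01082968 -0.02082762  0.02432584]
 [ 0.01858759 -0.17671127 -0.98408721  1.08904306]
 [ 0.          0.          0.          1.        ]]
side [[371.15933961   0.         318.45348414]
 [  0.         371.15933961 203.04799657]
 [  0.           0.           1.        ]] 0.014458520362087007 [[-0.99983636 -0.00861293 -0.01590849  0.4922565 ]
 [ 0.00748004  0.60386615 -0.79705064  0.75269773]
 [ 0.01647154 -0.7970392  -0.60370291  0.61093934]
 [ 0.          0.          0.          1.        ]]
{'time': 0.1, 'joint_positions': array([-1.30092769,  0.32173459, -0.07007732,  1.45153758,  0.02262324,
        1.37079926, -0.05688597]), 'qd': array([-0.000762  , -0.00050891,  0.00055331, -0.00291103,  0.00140134,
        0.00164153, -0.00139771]), 'joint_torque': array([ 1.93065516e-04, -4.92569339e+01, -4.05326849e-01, -3.13397670e+01,
       -6.39583077e-02,  3.95391241e-02,  7.57368252e-05]), 'position': array([0.16437889, 0.62836742, 0.22158785]), 'tool_rot': array([-4.00592526e-01, -3.11584727e+00,  2.65367217e-03]), 'ft_force': array([-0.78352041, -0.28093386, -0.49428052]), 'torque': array([ 0.03614644,  0.04226806, -0.02904891]), 'grip_force': 0.0, 'grip_width': 1.0001448499966419}
```

View pics/top0.png

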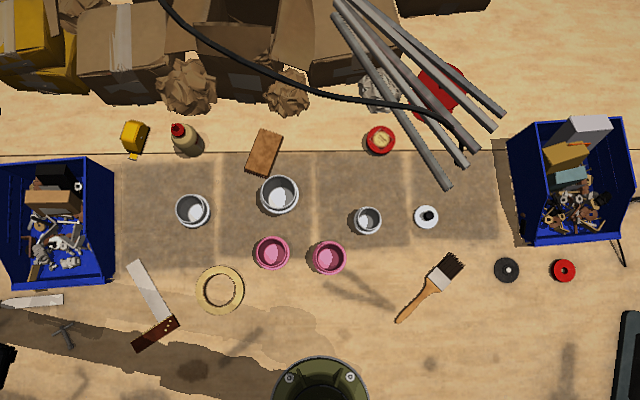

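View pics/side0.png

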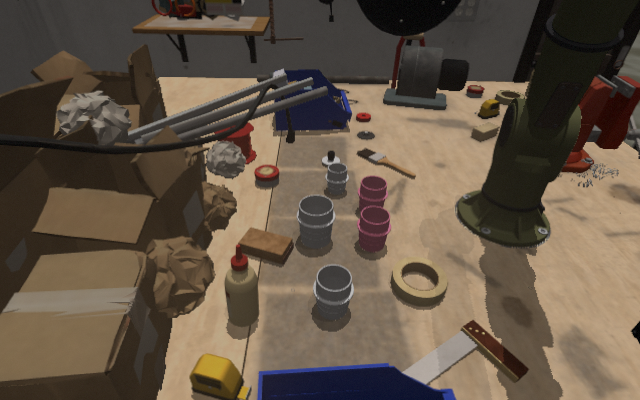

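The top view shows large pot (279,195), medium (193,211), small (367,220), lid with black knob (426,216). Possible mix-ups are the pink pots (271,252) and (329,257), the grey disc (507,270), the red disc (564,270) and the tape ring (220,290). In the side view: large (316,220), medium (333,290), small (337,178), lid (331,158). Next, a close crop to check these choices.

```bash
cat >> h.py <<'E'
def tile(f,u,v,w=50,h=64,s=4):
    im=cv2.imread('pics/'+f); u0,v0=u-w//2,v-h//2
    c=cv2.resize(im[v0:v0+h,u0:u0+w],None,fx=s,fy=s,interpolation=cv2.INTER_CUBIC)
    for x in range(u0,u0+w):
        if x%10==0: cv2.line(c,((x-u0)*s+s//2,0),((x-u0)*s+s//2,6 if x%50 else 14),(0,255,0),1); cv2.putText(c,str(x),((x-u0)*s-8,22),0,.3,(0,255,0),1)
    for y in range(v0,v0+h):
        if y%10==0: cv2.line(c,(0,(y-v0)*s+s//2),(6,(y-v0)*s+s//2),(0,255,0),1); cv2.putText(c,str(y),(8,(y-v0)*s+5),0,.3,(0,255,0),1)
    return c
E
python3 - <<'E'
from h import *
a=[tile('top0.png',*p) for p in((279,198),(193,211),(367,220),(426,216))]
b=[tile('side0.png',*p) for p in((316,220),(333,290),(337,178),(331,160))]
cv2.imwrite('pics/crop0.png',np.vstack([np.hstack(a),np.hstack(b)]))
E
```

```text
(no output)
```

View pics/crop0.png

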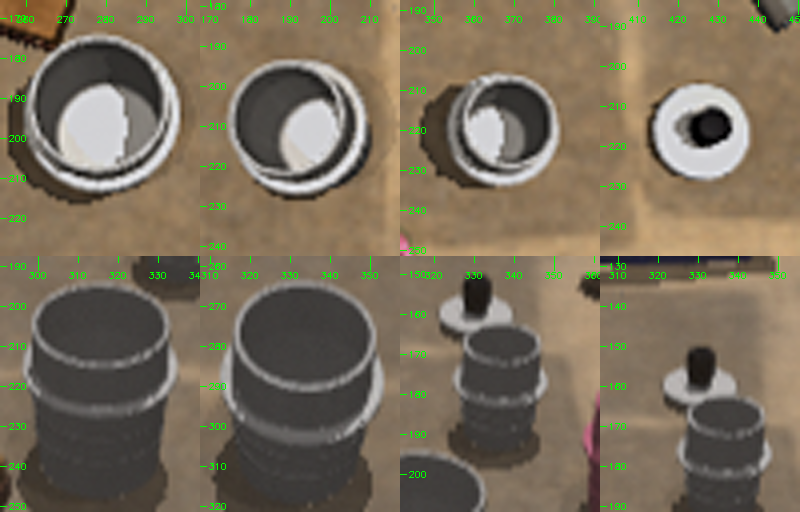

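```bash
cat >> h.py <<'E'
from scipy.optimize import minimize
def edge(f):
    g=cv2.GaussianBlur(cv2.imread('pics/'+f,0).astype(np.float32),(0,0),1.0); return np.hypot(cv2.Sobel(g,-1,1,0),cv2.Sobel(g,-1,0,1))
TH=np.linspace(0,2*np.pi,90,endpoint=False)
def circ(d,c,z,r): return np.array([proj(d,(c[0]+r*np.cos(t),c[1]+r*np.sin(t),z)) for t in TH])
def fit(views,c0,circs,base=0.,span=.004):
    # views [(d,edgeimg)], circs [(z,r)]
    def s(c):
        return -sum(np.mean(cv2.remap(e,circ(d,c,z+base,r).astype(np.float32)[None],None,cv2.INTER_LINEAR)) for d,e in views for z,r in circs)
    g=[(s((c0[0]+i,c0[1]+j)),c0[0]+i,c0[1]+j) for i in np.arange(-span,span+1e-6,.001) for j in np.arange(-span,span+1e-6,.001)]
    b=min(g); r=minimize(s,b[1:],method='Nelder-Mead',options=dict(initial_simplex=np.array(b[1:])+np.array([[0,0],[.0007,0],[0,.0007]])))
    return r.x,-r.fun
E
python3 - <<'E'
from h import *
T,S=load('top0.png'),load('side0.png'); eT,eS=edge('top0.png'),edge('side0.png')
P=dict(large=((278.5,192),(315.9,205),.104,[(.104,.039),(.104,.036),(.074,.045)]),
 medium=((189.5,208.25),(333.6,277.75),.090,[(.09,.033),(.09,.030),(.06,.039)]),
 small=((368.5,218.9),(337,167.25),.076,[(.076,.027),(.076,.024),(.046,.033)]),
 lid=((425.6,216.25),(330.5,160.2),.012,[(.012,.029)]))
for n,(a,b,z,cs) in P.items():
    p,g=tri(ray(T,*a),ray(S,*b)); print(n,'tri',p.round(4),'gap',round(g,4),'ontop',onz(T,*a,z)[:2].round(4),'onside',onz(S,*b,z)[:2].round(4))
    for nm,v in(('T',[(T,eT)]),('S',[(S,eS)]),('TS',[(T,eT),(S,eS)])):
        x,s=fit(v,p[:2],cs,span=.006); print('   ',nm,x.round(4),round(s,1))
for n,uv,z in(('glue',(180,130),.186),('tin',(380,140),.043),('blk',(263,152),.034),('pinkA',(271,252),.09),('pinkB',(329,257),.09)): print(n,onz(T,*uv,z).round(3))
print('lid knob top',tri(ray(T,427.5,215.3),ray(S,331,152.5)))
E
```

```text
large tri [0.4849 0.0856 0.1002] gap 0.0006 ontop [0.4845 0.0854] onside [0.4847 0.0907]
    T [0.4834 0.0859] 564.8
    S [0.4855 0.0929] 269.4
    TS [0.483  0.0863] 785.2
medium tri [0.4525 0.2878 0.0856] gap 0.0009 ontop [0.4522 0.2866] onside [0.4524 0.2919]
    T [0.4523 0.2866] 597.0
    S [0.4531 0.2926] 302.1
    TS [0.452  0.2872] 819.9
small tri [ 0.4258 -0.118   0.0751] gap 0.0005 ontop [ 0.4254 -0.1179] onside [ 0.4261 -0.1167]
    T [ 0.4256 -0.1178] 580.7
    S [ 0.4276 -0.1128] 318.9
    TS [ 0.4256 -0.1172] 874.0
lid tri [ 0.4379 -0.2675  0.0095] gap 0.0028 ontop [ 0.4389 -0.2671] onside [ 0.4368 -0.2626]
    T [ 0.4384 -0.2687] 269.6
    S [ 0.4369 -0.2657] 182.4
    TS [ 0.4381 -0.2684] 444.1
glue [0.603 0.288 0.186]
tin [ 0.623 -0.158  0.043]
blk [0.598 0.127 0.034]
pinkA [0.352 0.103 0.09 ]
pinkB [ 0.34  -0.025  0.09 ]
lid knob top (array([ 0.43671929, -0.26443604,  0.03875824]), np.float64(0.0012489564900255653))
```

Tri heights match the text (large 0.100 vs 0.104, medium 0.086 vs 0.090, small 0.075 vs 0.076, lid disc 0.0095 vs 0.012). The chosen grey pots and the knobbed lid are confirmed. I'll move above the medium pot, closing along y.

Emit:
carry_out(
  steps=[
    [0, 0, 0, 0, 0, 3, 1],
    [0, 0, 5, 2.9, -3.4, 4, 1],
    [0, 0, 10, 5.8, -6.8, 4, 1],
    [0, 0, 14.7, 8.7, -10.2, 4, 1],
    [0, 0, 14.7, 11.6, -13.7, 4, 1],
    [0, 0, 14.7, 14.5, -17.1, 4, 1],
    [0, 0, 14.7, 17.4, -20.5, 4, 1],
    [0, 0, 14.7, 20.2, -24, 4, 1],
    [0, 0, 14.7, 23, -27.4, 3, 1],
    [0, 0, 14.7, 26, -31, 0, 1],
    [0, 0, 14.7, 28.8, -34.2, -4, 1],
    [0, 0, 14.7, 28.8, -34.2, -7, 1],
  ],
  squeeze=25,
)

```text
time: 1.3
position: [0.4563, 0.2824, 0.1524]
tool_rot: [0.01, 3.138, -0.0]
ft_force: [-0.0, 0.7, 0.5]
grip_width: 1.004
grip_force: 0.0
```

Run:
```python
from h import *
s=ctrl.get_state(); print(s['time'],s['position'],s['tool_rot'],s['joint_positions'].round(2))
snap('top','top1.png');snap('side','side1.png')
```

```text
1.3 [0.45626383 0.28243116 0.15243485] [ 9.66705884e-03  3.13803318e+00 -7.19750963e-05] [-0.81  0.12  0.22  1.84 -0.03  1.18  0.98]
```

Run:
```python
from h import *
for i in range(2):
    s=ctrl.get_state(); print(s['time'],s['position'],s['qd'].round(3))
```

```text
1.4 [0.45033734 0.28216295 0.14715674] [-0.033 -0.044 -0.051 -0.092 -0.015  0.066 -0.028]
1.4 [0.45033734 0.28216295 0.14715674] [-0.033 -0.044 -0.051 -0.092 -0.015  0.066 -0.028]
```

View pics/side1.png

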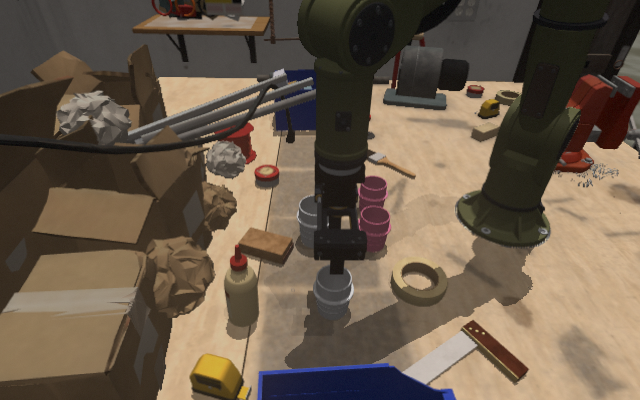

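The side view shows the gripper over the medium pot, the near finger at about (337,265). The arm is still settling, so I'll hold and reread.

Emit:
carry_out(
  steps=[
    [0, 0, 0, 0, 0, 0, 1],
    [0, 0, 0, 0, 0, 0, 1],
    [0, 0, 0, 0, 0, 0, 1],
    [0, 0, 0, 0, 0, 0, 1],
    [0, 0, 0, 0, 0, 0, 1],
  ],
)

```text
time: 1.9
position: [0.4526, 0.2877, 0.1536]
tool_rot: [-0.003, 3.14, 0.002]
ft_force: [-0.5, 0.7, -0.5]
grip_width: 0.999
grip_force: 0.0
```

Run:
```python
from h import *
s=ctrl.get_state(); print(s['time'],s['position'],s['tool_rot'],s['qd'].round(3))
```

```text
1.9 [0.4526015  0.28766305 0.15355388] [-2.84243701e-03  3.14032186e+00  1.83534570e-03] [ 0.004  0.004  0.004  0.006 -0.001  0.     0.002]
```

Emit:
carry_out(
  steps=[
    [0, 0, 0, 0, 0, -2, 1],
    [0, 0, 0, 0, 0, -4, 1],
    [0, 0, 0, 0, 0, -5.5, 1],
    [0, 0, 0, 0, 0, -7, 1],
    [0, 0, 0, 0, 0, -8, 1],
    [0, 0, 0, 0, 0, -8.8, 1],
    [0, 0, 0, 0, 0, -8.8, 1],
    [0, 0, 0, 0, 0, -8.8, 1],
    [0, 0, 0, 0, 0, -8.8, 1],
    [0, 0, 0, 0, 0, -8.8, 1],
  ],
)

```text
time: 2.9
position: [0.4529, 0.2872, 0.0653]
tool_rot: [-0.001, 3.141, 0.001]
ft_force: [0.2, 0.2, 0.1]
grip_width: 1.0
grip_force: 0.0
```

Emit:
carry_out(
  steps=[
    [0, 0, 0, 0, 0, 0, 0.85],
    [0, 0, 0, 0, 0, 0, 0.8],
    [0, 0, 0, 0, 0, 0, 0.75],
    [0, 0, 0, 0, 0, 0, 0.7],
    [0, 0, 0, 0, 0, 0, 0.6],
    [0, 0, 0, 0, 0, 0, 0.5],
    [0, 0, 0, 0, 0, 0, 0.5],
    [0, 0, 0, 0, 0, 0, 0.5],
  ],
)

```text
time: 3.7
position: [0.4527, 0.2877, 0.065]
tool_rot: [-0.002, 3.141, 0.002]
ft_force: [-0.7, 3.5, 2.9]
grip_width: 0.762
grip_force: 25.0
```

Run:
```python
from h import *
s=ctrl.get_state(); print(s['time'],s['position'],s['tool_rot'],s['ft_force'],s['grip_width'],s['grip_force'])
snap('top','top2.png');snap('side','side2.png')
```

```text
3.7 [0.45273276 0.28772486 0.06504842] [-1.80034078e-03  3.14073412e+00  2.19102141e-03] [-0.74039262  3.53651497  2.9333497 ] 0.7619619293366054 25.0060730012774
```

Emit:
carry_out(
  steps=[
    [0, 0, 0, 0, 0, 0.5, 0.5],
    [0, 0, 0, 0, 0, 1.5, 0.5],
    [0, 0, 0, 0, 0, 3, 0.5],
    [0, 0, 0, 0, 0, 5, 0.5],
    [0, 0, 0, 0, 0, 7.5, 0.5],
    [0, 0, 0, 0, 0, 10, 0.5],
    [0, 0, 0, 0, 0, 12, 0.5],
    [0, 0, 0, 0, 0, 13.5, 0.5],
    [0, 0, 0, 0, 0, 14, 0.5],
    [0, 0, 0, 0, 0, 14, 0.5],
  ],
)

```text
time: 4.8
position: [0.4526, 0.2865, 0.2047]
tool_rot: [-0.001, 3.141, -0.0]
ft_force: [0.2, 0.2, -3.7]
grip_width: 0.765
grip_force: 25.0
```

Emit:
carry_out(
  steps=[
    [0, 0, 0, 0.2, -1, 0, 0.5],
    [0, 0, 0, 0.5, -3, 0, 0.5],
    [0, 0, 0, 0.9, -5.5, 0, 0.5],
    [0, 0, 0, 1.3, -8.5, 0, 0.5],
    [0, 0, 0, 1.8, -11.5, 0, 0.5],
    [0, 0, 0, 2.2, -14.5, 0, 0.5],
    [0, 0, 0, 2.6, -17, 0, 0.5],
    [0, 0, 0, 2.9, -19, 0, 0.5],
    [0, 0, 0, 3.1, -20.1, 0, 0.5],
    [0, 0, 0, 3.1, -20.1, 0, 0.5],
    [0, 0, 0, 3.1, -20.1, 0, 0.5],
    [0, 0, 0, 3.1, -20.1, 0, 0.5],
  ],
)

```text
time: 6.0
position: [0.4831, 0.0873, 0.2043]
tool_rot: [0.005, -3.141, -0.001]
ft_force: [-0.2, -0.3, -3.1]
grip_width: 0.763
grip_force: 25.0
```

Emit:
carry_out(
  steps=[
    [0, 0, 0, 0, 0, 0, 0.5],
    [0, 0, 0, 0, 0, 0, 0.5],
    [0, 0, 0, 0, 0, 0, 0.5],
  ],
)

```text
time: 6.3
position: [0.4834, 0.0863, 0.2046]
tool_rot: [0.002, -3.142, -0.0]
ft_force: [0.0, 0.1, -3.0]
grip_width: 0.76
grip_force: 25.0
```

Run:
```python
from h import *
snap('top','top3.png');snap('side','side3.png')
s=ctrl.get_state(); print(s['time'],s['position'],s['tool_rot'],s['ft_force'],s['grip_width'],s['grip_force'])
a=cv2.imread('pics/top3.png')[130:290,200:380];b=cv2.imread('pics/side3.png')[90:250,240:420]
cv2.imwrite('pics/c3.png',np.hstack([cv2.resize(x,(400,356),interpolation=cv2.INTER_CUBIC) for x in(a,b)]))
```

```text
6.4 [0.48350216 0.08609303 0.20462298] [-1.86964687e-03  3.14144305e+00  1.87125907e-04] [ 0.22083723 -0.10978999 -3.88564324] 0.7638544745397949 24.992082556709647
```

View pics/c3.png

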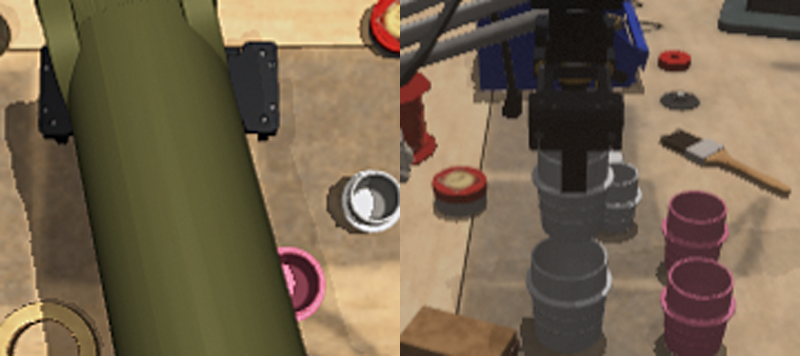

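The crop shows the medium pot at about (573,190) held upright, centred above the large pot at (568,275). I'll check the x offset numerically from the side view.

Run:
```python
from h import *
S=load('side3.png'); e=edge('side3.png')
print('held',fit([(S,e)],(.484,.09),[(.06,.039),(.056,.039)],base=.1396,span=.01),fit([(S,e)],(.484,.09),[(.06,.039),(.056,.039),(.0,.030)],base=.1396,span=.01))
print('large',fit([(S,e)],(.484,.09),[(.104,.039),(.104,.036),(.074,.045)],span=.01),fit([(S,e)],(.484,.09),[(.07,.045),(.074,.045)],span=.01))
S=load('side0.png'); e=edge('side0.png')
print('med0',fit([(S,e)],(.453,.29),[(.06,.039),(.056,.039)],span=.01), 'large0',fit([(S,e)],(.484,.09),[(.07,.045),(.074,.045)],span=.01))
```

```text
held (array([0.48096575, 0.07366815]), np.float64(206.0541534423828)) (array([0.48200919, 0.07905163]), np.float64(224.9302978515625))
large (array([0.48661996, 0.09127501]), np.float64(176.69879150390625)) (array([0.48914818, 0.07736707]), np.float64(132.75967407226562))
med0 (array([0.45140413, 0.27397029]), np.float64(185.2489013671875)) large0 (array([0.4895397 , 0.08009297]), np.float64(138.87319946289062))
```

Run:
```python
from h import *
cv2.imwrite('pics/c4.png',tile('side3.png',317,192,90,110,5))
S=load('side3.png')
for n,z,r in(('held flange',.198,.039),('held foot',.14,.03),('lg rim',.104,.039),('lg flange',.072,.045)):
    c=circ(S,(.4835,.086),z,r); print(n,c[:,0].min().round(1),c[:,0].max().round(1),c[:,1].min().round(1),c[:,1].max().round(1))
```

```text
held flange 298.5 335.5 158.7 178.4
held foot 303.0 330.3 183.0 198.8
lg rim 299.1 333.7 193.6 214.6
lg flange 296.7 335.7 203.0 227.6
```

View pics/c4.png

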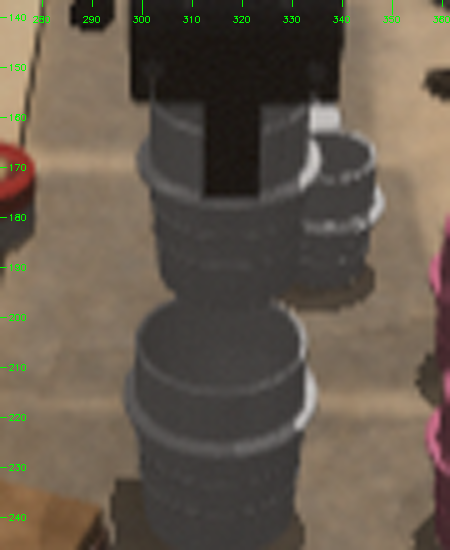

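Crop: held flange spans columns 299.0–335.8 (predicted 298.5–335.5), large rim 298.6–332.6 (predicted 299.1–333.7). They agree within about 2 mm, so I'll shift x by +1 mm and lower.

Emit:
carry_out(
  steps=[
    [0, 0, 0, 0.1, 0, -1, 0.5],
    [0, 0, 0, 0.1, 0, -2, 0.5],
    [0, 0, 0, 0.1, 0, -3, 0.5],
    [0, 0, 0, 0.1, 0, -4, 0.5],
    [0, 0, 0, 0.1, 0, -4.7, 0.5],
    [0, 0, 0, 0.1, 0, -5.4, 0.5],
    [0, 0, 0, 0.1, 0, -6, 0.5],
    [0, 0, 0, 0.1, 0, -6, 0.5],
    [0, 0, 0, 0.1, 0, -6, 0.5],
  ],
)

```text
time: 7.3
position: [0.4846, 0.0859, 0.1447]
tool_rot: [-0.001, 3.141, 0.0]
ft_force: [-0.9, -0.1, -4.2]
grip_width: 0.765
grip_force: 25.0
```

Emit:
carry_out(
  steps=[
    [0, 0, 0, 0, 0, -0.4, 0.5],
    [0, 0, 0, 0, 0, -0.8, 0.5],
    [0, 0, 0, 0, 0, -1.2, 0.5],
    [0, 0, 0, 0, 0, -1.6, 0.5],
    [0, 0, 0, 0, 0, -2.0, 0.5],
    [0, 0, 0, 0, 0, -2.0, 0.5],
    [0, 0, 0, 0, 0, -2.0, 0.5],
  ],
)

```text
time: 8.0
position: [0.4845, 0.0859, 0.1245]
tool_rot: [0.001, -3.142, 0.0]
ft_force: [0.2, 0.1, -3.3]
grip_width: 0.76
grip_force: 25.0
```

Emit:
carry_out(
  steps=[
    [0, 0, 0, 0, 0, -0.3, 0.5],
    [0, 0, 0, 0, 0, -0.5, 0.5],
    [0, 0, 0, 0, 0, -0.7, 0.5],
    [0, 0, 0, 0, 0, -0.8, 0.5],
    [0, 0, 0, 0, 0, -0.9, 0.5],
    [0, 0, 0, 0, 0, -0.9, 0.5],
    [0, 0, 0, 0, 0, -0.9, 0.5],
  ],
)

```text
time: 8.7
position: [0.4846, 0.086, 0.1156]
tool_rot: [-0.001, 3.141, 0.0]
ft_force: [0.5, 0.9, -3.5]
grip_width: 0.762
grip_force: 25.0
```

Emit:
carry_out(
  steps=[
    [0, 0, 0, 0, 0, -0.1, 0.5],
    [0, 0, 0, 0, 0, -0.2, 0.5],
    [0, 0, 0, 0, 0, -0.25, 0.5],
    [0, 0, 0, 0, 0, -0.25, 0.5],
    [0, 0, 0, 0, 0, -0.25, 0.5],
  ],
)

```text
time: 9.2
position: [0.4846, 0.086, 0.1131]
tool_rot: [-0.001, 3.141, 0.0]
ft_force: [0.5, 0.6, -2.0]
grip_width: 0.762
grip_force: 25.0
```

Emit:
carry_out(
  steps=[
    [0, 0, 0, 0, 0, -0.05, 0.5],
    [0, 0, 0, 0, 0, -0.1, 0.5],
    [0, 0, 0, 0, 0, -0.1, 0.5],
    [0, 0, 0, 0, 0, -0.1, 0.5],
  ],
)

```text
time: 9.6
position: [0.4848, 0.0859, 0.1129]
tool_rot: [-0.001, 3.141, 0.001]
ft_force: [-1.2, -0.5, 6.4]
grip_width: 0.763
grip_force: 25.0
```

Contact at TCP z 0.1129, as expected (0.113), so it is seated. Release gently and lift.

Emit:
carry_out(
  steps=[
    [0, 0, 0, 0, 0, 0.05, 0.78],
    [0, 0, 0, 0, 0, 0.05, 0.8],
    [0, 0, 0, 0, 0, 0.05, 0.9],
    [0, 0, 0, 0, 0, 0.05, 1],
    [0, 0, 0, 0, 0, 0.05, 1],
    [0, 0, 0, 0, 0, 0.05, 1],
    [0, 0, 0, 0, 0, 1, 1],
    [0, 0, 0, 0, 0, 3, 1],
    [0, 0, 0, 0, 0, 6, 1],
    [0, 0, 0, 0, 0, 9, 1],
    [0, 0, 0, 0, 0, 11, 1],
    [0, 0, 0, 0, 0, 11, 1],
  ],
)

```text
time: 10.8
position: [0.4866, 0.0862, 0.2259]
tool_rot: [-0.001, 3.135, 0.004]
ft_force: [0.7, -0.2, 0.3]
grip_width: 0.999
grip_force: 0.0
```

Run:
```python
from h import *
s=ctrl.get_state(); print(s['time'],s['position'],s['tool_rot'],s['joint_positions'].round(2))
```

```text
10.8 [0.4865564  0.08624474 0.22592689] [-9.45985910e-04  3.13524122e+00  3.85012326e-03] [-0.62 -0.03  0.39  1.84  0.01  1.32  1.33]
```

Emit:
carry_out(
  steps=[
    [0, 0, 0, -0.5, -2, 0, 1],
    [0, 0, 0, -1.2, -4.5, 0, 1],
    [0, 0, 0, -2, -7.5, 0, 1],
    [0, 0, 0, -3, -10.5, 0, 1],
    [0, 0, 0, -4, -13.5, 0, 1],
    [0, 0, 0, -4.8, -16.5, -2, 1],
    [0, 0, 0, -5.5, -19, -4, 1],
    [0, 0, 0, -5.9, -20.4, -6, 1],
    [0, 0, 0, -5.9, -20.4, -7.4, 1],
    [0, 0, 0, -5.9, -20.4, -7.4, 1],
    [0, 0, 0, -5.9, -20.4, -7.4, 1],
    [0, 0, 0, -5.9, -20.4, -7.4, 1],
  ],
)

```text
time: 12.0
position: [0.4261, -0.1178, 0.1488]
tool_rot: [-0.003, 3.141, -0.0]
ft_force: [-0.8, -0.2, -0.5]
grip_width: 1.002
grip_force: 0.0
```

Emit:
carry_out(
  steps=[
    [0, 0, 0, 0, 0, 0, 1],
    [0, 0, 0, 0, 0, 0, 1],
    [0, 0, 0, 0, 0, 0, 1],
  ],
)

```text
time: 12.3
position: [0.4257, -0.118, 0.1484]
tool_rot: [-0.002, 3.141, 0.0]
ft_force: [0.7, 1.0, 0.9]
grip_width: 0.997
grip_force: 0.0
```

Run:
```python
from h import *
s=ctrl.get_state(); print(s['time'],s['position'],s['tool_rot'],s['joint_positions'].round(2))
T=snap('top','top5.png');S=snap('side','side5.png'); eT,eS=edge('top5.png'),edge('side5.png')
print(fit([(S,eS)],(.426,-.115),[(.076,.027),(.076,.024),(.046,.033)],span=.006))
a=tile('top5.png',270,205,100,110,4);b=tile('side5.png',320,200,96,110,4)
cv2.imwrite('pics/c5.png',np.hstack([a,b]))
```

```text
12.3 [ 0.42574369 -0.11800819  0.14840944] [-1.80931895e-03  3.14091588e+00  2.44466889e-04] [-0.44 -0.11  0.62  2.06  0.07  1.18  1.72]
(array([ 0.42506602, -0.11680709]), np.float64(287.6575927734375))
```

View pics/c5.png

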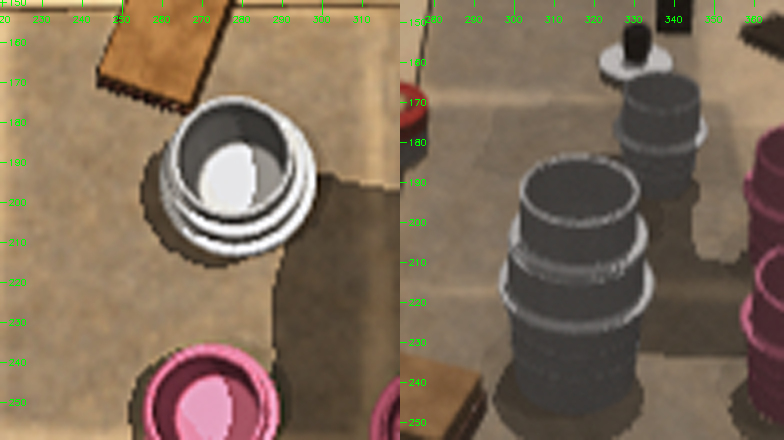

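The medium pot is nested level: rim centre in the top view at about (276.5,189), flange flush on the large pot's rim in the side view. Next, the small pot.

Run:
```python
from h import *
T=load('top5.png');S=load('side5.png'); eT,eS=edge('top5.png'),edge('side5.png')
for v in ([(T,eT)],[(S,eS)]): print(fit(v,(.484,.087),[(.138,.033),(.138,.030)],span=.008),fit(v,(.484,.087),[(.108,.039),(.108,.037)],span=.008))
```

```text
(array([0.48145556, 0.08363076]), np.float64(423.6820983886719)) (array([0.48378432, 0.09092756]), np.float64(401.65777587890625))
(array([0.48246508, 0.0920465 ]), np.float64(193.4842529296875)) (array([0.48104063, 0.07938773]), np.float64(177.63034057617188))
```

Emit:
carry_out(
  steps=[
    [0, 0, 0, 0, 0, -2, 1],
    [0, 0, 0, 0, 0, -4, 1],
    [0, 0, 0, 0, 0, -6, 1],
    [0, 0, 0, 0, 0, -7.5, 1],
    [0, 0, 0, 0, 0, -8.7, 1],
    [0, 0, 0, 0, 0, -9.7, 1],
    [0, 0, 0, 0, 0, -9.7, 1],
    [0, 0, 0, 0, 0, -9.7, 1],
    [0, 0, 0, 0, 0, -9.7, 1],
  ],
)

```text
time: 13.3
position: [0.4262, -0.1182, 0.0517]
tool_rot: [-0.001, 3.14, 0.0]
ft_force: [0.4, 0.8, 0.4]
grip_width: 1.0
grip_force: 0.0
```

Emit:
carry_out(
  steps=[
    [0, 0, 0, 0, 0, 0, 0.8],
    [0, 0, 0, 0, 0, 0, 0.72],
    [0, 0, 0, 0, 0, 0, 0.66],
    [0, 0, 0, 0, 0, 0, 0.6],
    [0, 0, 0, 0, 0, 0, 0.5],
    [0, 0, 0, 0, 0, 0, 0.4],
    [0, 0, 0, 0, 0, 0, 0.4],
    [0, 0, 0, 0, 0, 0, 0.4],
    [0, 0, 0, 0, 0, 0, 0.4],
  ],
)

```text
time: 14.2
position: [0.4255, -0.118, 0.0511]
tool_rot: [-0.001, 3.141, 0.0]
ft_force: [-0.2, 1.0, 0.4]
grip_width: 0.611
grip_force: 25.0
```

Emit:
carry_out(
  steps=[
    [0, 0, 0, 0, 0, 0.5, 0.4],
    [0, 0, 0, 0, 0, 1.5, 0.4],
    [0, 0, 0, 0, 0, 3.5, 0.4],
    [0, 0, 0, 0, 0, 6, 0.4],
    [0, 0, 0, 0, 0, 9, 0.4],
    [0, 0, 0, 0, 0, 12, 0.4],
    [0, 0, 0, 0, 0, 15, 0.4],
    [0, 0, 0, 0, 0, 17, 0.4],
    [0, 0, 0, 0, 0, 18, 0.4],
    [0, 0, 0, 0, 0, 18, 0.4],
  ],
)

```text
time: 15.2
position: [0.4261, -0.1184, 0.2324]
tool_rot: [-0.001, 3.139, 0.0]
ft_force: [-0.3, 0.2, -2.3]
grip_width: 0.61
grip_force: 25.0
```

Emit:
carry_out(
  steps=[
    [0, 0, 0, 0.4, 1.4, 0, 0.4],
    [0, 0, 0, 1, 3.5, 0, 0.4],
    [0, 0, 0, 1.8, 6, 0, 0.4],
    [0, 0, 0, 2.6, 9, 0, 0.4],
    [0, 0, 0, 3.4, 12, 0, 0.4],
    [0, 0, 0, 4.2, 15, 0, 0.4],
    [0, 0, 0, 5, 17.5, 0, 0.4],
    [0, 0, 0, 5.6, 19.5, 0, 0.4],
    [0, 0, 0, 5.85, 20.4, 0, 0.4],
    [0, 0, 0, 5.85, 20.4, 0, 0.4],
    [0, 0, 0, 5.85, 20.4, 0, 0.4],
    [0, 0, 0, 5.85, 20.4, 0, 0.4],
  ],
)

```text
time: 16.4
position: [0.4839, 0.0843, 0.2311]
tool_rot: [-0.003, -3.141, 0.0]
ft_force: [-0.2, -0.1, -2.6]
grip_width: 0.61
grip_force: 25.0
```

Emit:
carry_out(
  steps=[
    [0, 0, 0, 0, 0, 0, 0.4],
    [0, 0, 0, 0, 0, 0, 0.4],
    [0, 0, 0, 0, 0, 0, 0.4],
    [0, 0, 0, 0, 0, 0, 0.4],
  ],
)

```text
time: 16.8
position: [0.484, 0.0857, 0.2312]
tool_rot: [-0.001, 3.141, 0.0]
ft_force: [0.3, -0.0, -1.2]
grip_width: 0.61
grip_force: 25.0
```

Run:
```python
from h import *
S=snap('side','side6.png'); T=load('top5.png')
print('med rim top-view',onz(T,277.5,188.75,.138))
z=ctrl.get_state()['position'][2]-.0511
for n,zz,r in(('held flange',z+.044,.033),('held foot',z,.024),('med rim',.138,.033),('lg flange',.072,.045)):
    c=circ(S,(.484,.086),zz,r); print(n,c[:,0].min().round(1),c[:,0].max().round(1),c[:,1].min().round(1),c[:,1].max().round(1))
cv2.imwrite('pics/c6.png',tile('side6.png',317,170,90,110,5))
```

```text
med rim top-view [0.48486198 0.08540883 0.138     ]
held flange 300.9 333.0 149.5 165.8
held foot 305.4 327.9 169.4 181.6
med rim 301.4 331.4 183.0 200.4
lg flange 296.5 335.5 203.0 227.6
```

View pics/c6.png

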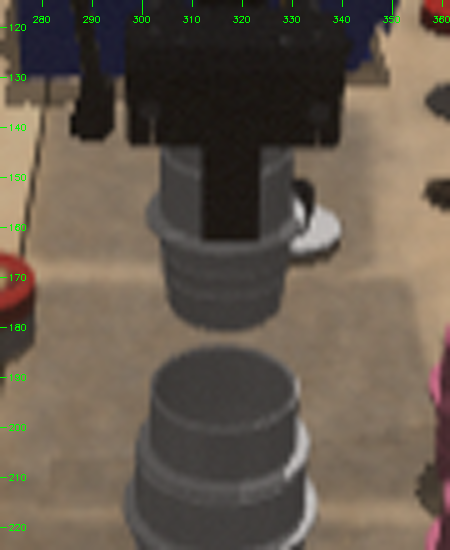

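Crop: held small flange at columns 301–332, medium rim at 301.6–331.4, so they're aligned. Lowering.

Emit:
carry_out(
  steps=[
    [0, 0, 0, 0, 0, -1, 0.4],
    [0, 0, 0, 0, 0, -2, 0.4],
    [0, 0, 0, 0, 0, -3, 0.4],
    [0, 0, 0, 0, 0, -4, 0.4],
    [0, 0, 0, 0, 0, -5, 0.4],
    [0, 0, 0, 0, 0, -5.8, 0.4],
    [0, 0, 0, 0, 0, -6.4, 0.4],
    [0, 0, 0, 0, 0, -6.8, 0.4],
    [0, 0, 0, 0, 0, -7.2, 0.4],
    [0, 0, 0, 0, 0, -7.2, 0.4],
    [0, 0, 0, 0, 0, -7.2, 0.4],
  ],
)

```text
time: 17.95
position: [0.4842, 0.0859, 0.1593]
tool_rot: [-0.001, 3.141, 0.0]
ft_force: [-0.4, 0.3, -2.1]
grip_width: 0.61
grip_force: 25.0
```

Emit:
carry_out(
  steps=[
    [0, 0, 0, 0, 0, -0.2, 0.4],
    [0, 0, 0, 0, 0, -0.4, 0.4],
    [0, 0, 0, 0, 0, -0.6, 0.4],
    [0, 0, 0, 0, 0, -0.8, 0.4],
    [0, 0, 0, 0, 0, -1.0, 0.4],
    [0, 0, 0, 0, 0, -1.0, 0.4],
    [0, 0, 0, 0, 0, -1.0, 0.4],
  ],
)

```text
time: 18.65
position: [0.484, 0.0859, 0.149]
tool_rot: [0.001, -3.142, -0.0]
ft_force: [-0.7, -0.2, -2.0]
grip_width: 0.606
grip_force: 25.0
```

Emit:
carry_out(
  steps=[
    [0, 0, 0, 0, 0, -0.1, 0.4],
    [0, 0, 0, 0, 0, -0.15, 0.4],
    [0, 0, 0, 0, 0, -0.2, 0.4],
    [0, 0, 0, 0, 0, -0.2, 0.4],
    [0, 0, 0, 0, 0, -0.2, 0.4],
  ],
)

```text
time: 19.15
position: [0.484, 0.0859, 0.1472]
tool_rot: [-0.001, 3.141, 0.0]
ft_force: [-0.3, -0.1, -1.2]
grip_width: 0.609
grip_force: 25.0
```

Emit:
carry_out(
  steps=[
    [0, 0, 0, 0, 0, -0.05, 0.4],
    [0, 0, 0, 0, 0, -0.1, 0.4],
    [0, 0, 0, 0, 0, -0.1, 0.4],
    [0, 0, 0, 0, 0, -0.1, 0.4],
  ],
)

```text
time: 19.55
position: [0.4842, 0.0859, 0.147]
tool_rot: [-0.001, 3.141, 0.0]
ft_force: [-3.1, -1.0, 6.9]
grip_width: 0.611
grip_force: 25.0
```

Emit:
carry_out(
  steps=[
    [0, 0, 0, 0, 0, 0.05, 0.63],
    [0, 0, 0, 0, 0, 0.05, 0.66],
    [0, 0, 0, 0, 0, 0.05, 0.76],
    [0, 0, 0, 0, 0, 0.05, 0.86],
    [0, 0, 0, 0, 0, 0.05, 0.95],
    [0, 0, 0, 0, 0, 0.05, 0.95],
    [0, 0, 0, 0, 0, 1, 0.95],
    [0, 0, 0, 0, 0, 3, 0.95],
    [0, 0, 0, 0, 0, 6, 0.95],
    [0, 0, 0, 0, 0, 9, 0.95],
    [0, 0, 0, 0, 0, 9, 0.95],
    [0, 0, 0, 0, 0, 9, 0.95],
  ],
)

```text
time: 20.75
position: [0.4845, 0.086, 0.2371]
tool_rot: [-0.001, 3.14, 0.001]
ft_force: [-0.2, 0.8, -0.7]
grip_width: 0.949
grip_force: 0.0
```

Emit:
carry_out(
  steps=[
    [0, 0, 0, -0.4, -3, 0, 0.8],
    [0, 0, 0, -0.9, -7, 0, 0.7],
    [0, 0, 0, -1.4, -11, 0, 0.6],
    [0, 0, 0, -1.9, -15, 0, 0.6],
    [0, 0, 0, -2.5, -19, 0, 0.6],
    [0, 0, 0, -3, -23, 0, 0.6],
    [0, 0, 0, -3.5, -27, -2, 0.6],
    [0, 0, 0, -4, -31, -5, 0.6],
    [0, 0, 0, -4.5, -34, -8, 0.6],
    [0, 0, 0, -4.55, -35.3, -11, 0.6],
    [0, 0, 0, -4.55, -35.3, -13, 0.6],
    [0, 0, 0, -4.55, -35.3, -13, 0.6],
  ],
)

```text
time: 21.95
position: [0.4351, -0.2663, 0.1024]
tool_rot: [-0.002, -3.134, -0.003]
ft_force: [-0.8, 0.8, -0.7]
grip_width: 0.603
grip_force: 0.0
```

Emit:
carry_out(
  steps=[
    [0, 0, 0, 0, 0, 0, 0.6],
    [0, 0, 0, 0, 0, 0, 0.6],
    [0, 0, 0, 0, 0, 0, 0.6],
  ],
)

```text
time: 22.25
position: [0.4395, -0.267, 0.1073]
tool_rot: [-0.003, 3.139, -0.0]
ft_force: [-0.5, -0.2, -0.3]
grip_width: 0.6
grip_force: 0.0
```

Run:
```python
from h import *
s=ctrl.get_state(); print(s['time'],s['position'],s['tool_rot'],s['joint_positions'].round(2))
snap('top','top7.png');S=snap('side','side7.png')
a=tile('side7.png',335,150,80,110,5);b=tile('side7.png',316,190,76,110,5)
cv2.imwrite('pics/c7.png',np.hstack([a,b]))
for p in((.4384,-.2687,.03),(.4384,-.2687,.042),(.4384,-.2687,.012)): print(proj(S,p))
```

```text
22.25 [ 0.43950743 -0.26701364  0.1072735 ] [-2.88182268e-03  3.13932091e+00 -2.73092067e-04] [-0.26  0.15  0.82  1.95 -0.12  1.09  2.18]
[330.12254928 154.22583679]
[330.2592951  150.85339351]
[329.92065607 159.20599552]
```

View pics/c7.png

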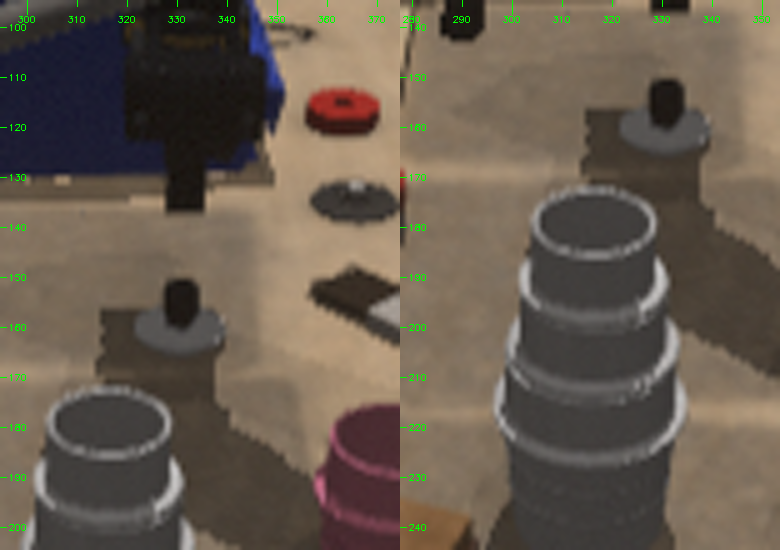

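The nest of three is level. Knob column 330.9 lies under the finger at 331.4, so I'll descend and grip the knob.

Emit:
carry_out(
  steps=[
    [0, 0, 0, 0, 0, -2, 0.6],
    [0, 0, 0, 0, 0, -4, 0.6],
    [0, 0, 0, 0, 0, -6, 0.6],
    [0, 0, 0, 0, 0, -7.5, 0.6],
    [0, 0, 0, 0, 0, -8.5, 0.6],
    [0, 0, 0, 0, 0, -8.9, 0.6],
    [0, 0, 0, 0, 0, -8.9, 0.6],
    [0, 0, 0, 0, 0, -8.9, 0.6],
    [0, 0, 0, 0, 0, -8.9, 0.6],
  ],
)

```text
time: 23.25
position: [0.4391, -0.2675, 0.0178]
tool_rot: [-0.001, 3.14, -0.0]
ft_force: [0.8, 0.1, -0.5]
grip_width: 0.598
grip_force: 0.0
```

Emit:
carry_out(
  steps=[
    [0, 0, 0, 0, 0, 0, 0.5],
    [0, 0, 0, 0, 0, 0, 0.4],
    [0, 0, 0, 0, 0, 0, 0.33],
    [0, 0, 0, 0, 0, 0, 0.28],
    [0, 0, 0, 0, 0, 0, 0.2],
    [0, 0, 0, 0, 0, 0, 0.1],
    [0, 0, 0, 0, 0, 0, 0.1],
    [0, 0, 0, 0, 0, 0, 0.1],
    [0, 0, 0, 0, 0, 0, 0.1],
  ],
)

```text
time: 24.15
position: [0.4385, -0.2671, 0.0171]
tool_rot: [-0.001, 3.142, 0.0]
ft_force: [0.3, 0.4, 1.0]
grip_width: 0.245
grip_force: 25.0
```

Emit:
carry_out(
  steps=[
    [0, 0, 0, 0, 0, 0.5, 0.1],
    [0, 0, 0, 0, 0, 1.5, 0.1],
    [0, 0, 0, 0, 0, 3.5, 0.1],
    [0, 0, 0, 0, 0, 6.5, 0.1],
    [0, 0, 0, 0, 0, 10, 0.1],
    [0, 0, 0, 0, 0, 13.5, 0.1],
    [0, 0, 0, 0, 0, 17, 0.1],
    [0, 0, 0, 0, 0, 20, 0.1],
    [0, 0, 0, 0, 0, 21.5, 0.1],
    [0, 0, 0, 0, 0, 22, 0.1],
    [0, 0, 0, 0, 0, 22, 0.1],
  ],
)

```text
time: 25.25
position: [0.4386, -0.2674, 0.2377]
tool_rot: [-0.001, 3.14, 0.0]
ft_force: [-0.8, -0.2, -1.1]
grip_width: 0.244
grip_force: 25.0
```

Emit:
carry_out(
  steps=[
    [0, 0, 0, 0.3, 2, 0, 0.1],
    [0, 0, 0, 0.7, 5, 0, 0.1],
    [0, 0, 0, 1.1, 9, 0, 0.1],
    [0, 0, 0, 1.6, 13, 0, 0.1],
    [0, 0, 0, 2.1, 17, 0, 0.1],
    [0, 0, 0, 2.6, 21, 0, 0.1],
    [0, 0, 0, 3.1, 25, 0, 0.1],
    [0, 0, 0, 3.6, 28.5, 0, 0.1],
    [0, 0, 0, 4.1, 32, 0, 0.1],
    [0, 0, 0, 4.4, 34.5, 0, 0.1],
    [0, 0, 0, 4.55, 35.3, 0, 0.1],
    [0, 0, 0, 4.55, 35.3, 0, 0.1],
  ],
)

```text
time: 26.45
position: [0.4834, 0.0863, 0.2358]
tool_rot: [0.004, -3.139, 0.002]
ft_force: [-0.1, -0.3, -0.8]
grip_width: 0.245
grip_force: 25.0
```

Emit:
carry_out(
  steps=[
    [0, 0, 0, 0, 0, 0, 0.1],
    [0, 0, 0, 0, 0, 0, 0.1],
    [0, 0, 0, 0, 0, 0, 0.1],
    [0, 0, 0, 0, 0, 0, 0.1],
    [0, 0, 0, 0, 0, 0, 0.1],
  ],
)

```text
time: 26.95
position: [0.484, 0.0854, 0.2372]
tool_rot: [-0.0, 3.141, 0.0]
ft_force: [0.2, -0.3, -1.9]
grip_width: 0.246
grip_force: 25.0
```

Run:
```python
from h import *
S=snap('side','side8.png'); s=ctrl.get_state(); print(s['time'],s['position'],s['tool_rot'],s['ft_force'],s['grip_width'])
z=s['position'][2]-.0172
for n,zz,r in(('lid disc',z+.010,.029),('small rim',.172,.027)):
    c=circ(S,(.484,.086),zz,r); print(n,c[:,0].min().round(1),c[:,0].max().round(1),c[:,1].min().round(1),c[:,1].max().round(1))
cv2.imwrite('pics/c8.png',tile('side8.png',317,150,90,110,5))
```

```text
27.0 [0.48401114 0.08556347 0.23719859] [-5.12867492e-04  3.14134211e+00  3.44360078e-04] [ 1.30020262  0.19241284 -1.45622072] 0.24665193667245489
lid disc 302.8 331.1 148.0 162.1
small rim 304.0 329.2 171.7 185.6
```

View pics/c8.png

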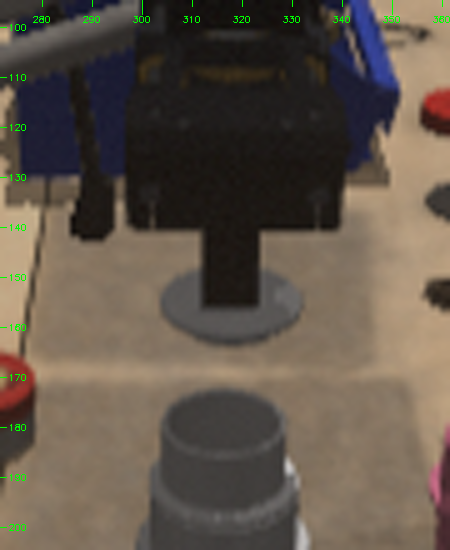

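Crop: lid disc spans columns 303.6–332 and the small rim 303.8–328.8, so the lid sits about 1–2 mm low in x. Shift x by +1 mm and lower.

Emit:
carry_out(
  steps=[
    [0, 0, 0, 0.1, 0, -1, 0.1],
    [0, 0, 0, 0.1, 0, -2, 0.1],
    [0, 0, 0, 0.1, 0, -3, 0.1],
    [0, 0, 0, 0.1, 0, -3.7, 0.1],
    [0, 0, 0, 0.1, 0, -4.2, 0.1],
    [0, 0, 0, 0.1, 0, -4.6, 0.1],
    [0, 0, 0, 0.1, 0, -4.9, 0.1],
    [0, 0, 0, 0.1, 0, -5.1, 0.1],
    [0, 0, 0, 0.1, 0, -5.1, 0.1],
    [0, 0, 0, 0.1, 0, -5.1, 0.1],
  ],
)

```text
time: 28.0
position: [0.4852, 0.0859, 0.1863]
tool_rot: [-0.001, 3.141, 0.0]
ft_force: [0.8, -0.3, -0.5]
grip_width: 0.242
grip_force: 25.0
```

Emit:
carry_out(
  steps=[
    [0, 0, 0, 0, 0, -0.1, 0.1],
    [0, 0, 0, 0, 0, -0.2, 0.1],
    [0, 0, 0, 0, 0, -0.3, 0.1],
    [0, 0, 0, 0, 0, -0.4, 0.1],
    [0, 0, 0, 0, 0, -0.45, 0.1],
    [0, 0, 0, 0, 0, -0.45, 0.1],
    [0, 0, 0, 0, 0, -0.45, 0.1],
  ],
)

```text
time: 28.7
position: [0.485, 0.0859, 0.1816]
tool_rot: [-0.001, 3.142, 0.0]
ft_force: [0.4, 0.2, -1.2]
grip_width: 0.245
grip_force: 25.0
```

Emit:
carry_out(
  steps=[
    [0, 0, 0, 0, 0, -0.05, 0.1],
    [0, 0, 0, 0, 0, -0.1, 0.1],
    [0, 0, 0, 0, 0, -0.1, 0.1],
    [0, 0, 0, 0, 0, -0.1, 0.1],
  ],
)

```text
time: 29.1
position: [0.4851, 0.0859, 0.181]
tool_rot: [-0.001, 3.141, 0.0]
ft_force: [-0.2, -0.1, 2.6]
grip_width: 0.248
grip_force: 25.0
```

Contact at z 0.181, as expected (0.1811). Release and back off upward.

Emit:
carry_out(
  steps=[
    [0, 0, 0, 0, 0, 0, 0.27],
    [0, 0, 0, 0, 0, 0, 0.32],
    [0, 0, 0, 0, 0, 0, 0.42],
    [0, 0, 0, 0, 0, 0, 0.55],
    [0, 0, 0, 0, 0, 0, 0.6],
    [0, 0, 0, 0, 0, 0, 0.6],
    [0, 0, 0, 0, 0, 1, 0.6],
    [0, 0, 0, 0, 0, 3, 0.6],
    [0, 0, 0, 0, 0, 6, 0.6],
    [0, 0, 0, 0, 0, 9, 0.6],
    [0, 0, 0, 0, 0, 12, 0.6],
    [0, 0, 0, 0, 0, 12, 0.6],
  ],
)

```text
time: 30.3
position: [0.4872, 0.0863, 0.3058]
tool_rot: [-0.001, 3.134, 0.005]
ft_force: [0.9, -0.9, 0.5]
grip_width: 0.599
grip_force: 0.0
```

Emit:
carry_out(
  steps=[
    [0, 0, 0, 0, -3, 0, 0.6],
    [0, 0, 0, 0, -7, 0, 0.6],
    [0, 0, 0, 0, -11, 0, 0.6],
    [0, 0, 0, 0, -15, 0, 0.6],
    [0, 0, 0, 0, -19, 0, 0.6],
    [0, 0, 0, 0, -22, 0, 0.6],
    [0, 0, 0, 0, -25, 0, 0.6],
    [0, 0, 0, 0, -25, 0, 0.6],
    [0, 0, 0, 0, -25, 0, 0.6],
    [0, 0, 0, 0, -25, 0, 0.6],
  ],
)

```text
time: 31.3
position: [0.4852, -0.1627, 0.3004]
tool_rot: [0.004, -3.141, -0.001]
ft_force: [-0.6, 0.6, 0.7]
grip_width: 0.6
grip_force: 0.0
```

Run:
```python
from h import *
T=snap('top','top9.png');S=snap('side','side9.png')
# Numeric check: bright-disc / edge fits of lid and rims in top view, predicted vs found; level test by tilting the disc circle
eT,eS=edge('top9.png'),edge('side9.png')
for nm,d,e in(('T',T,eT),('S',S,eS)):
    for z in(.172,.176,.180): print(nm,z,fit([(d,e)],(.4845,.086),[(z,.029)],span=.008))
g=cv2.cvtColor(cv2.imread('pics/top9.png'),cv2.COLOR_BGR2GRAY)
u,v=proj(T,(.485,.086,.176)).round().astype(int); print(u,v)
dark=np.argwhere(g[v-12:v+9,u-12:u+13]<45); print('knob px',dark.mean(0)[::-1]+[u-12,v-12],len(dark),'pred',proj(T,(.485,.086,.206)),proj(T,(.485,.086,.195)))
gs=cv2.imread('pics/side9.png',0); u,v=proj(S,(.485,.086,.176)).round().astype(int)
for y in range(v-22,v+14,2): print(y,' '.join('%3d'%x for x in gs[y,u-20:u+21:2]))
```

```text
T 0.172 (array([0.48601664, 0.08534763]), np.float64(229.9900665283203))
T 0.176 (array([0.4850771 , 0.08517561]), np.float64(228.4691162109375))
T 0.18 (array([0.48429689, 0.08489113]), np.float64(226.58644104003906))
S 0.172 (array([0.48343945, 0.08235518]), np.float64(204.35440063476562))
S 0.176 (array([0.48356703, 0.08822462]), np.float64(202.5726776123047))
S 0.18 (array([0.48352741, 0.09412934]), np.float64(199.97779846191406))
276 185
knob px [275.11494253 182.88505747] 87 pred [275.03676934 181.81001303] [275.41251925 182.99118173]
155 113 118 120 120 114 117 116 116 114 116 116 114 111 112 112 109 109 110 109 113 111
157 112 115 117 117 117 117 114 111 110 112 113 115 112 114 115 111 107 108 107 107 112
159 108 106 105 102 105 106 115 117 113 113 113 118 112 109 110 110 113 110 110 112 113
161 108 107 104 104 104 107 111 113 112 116 115 119 116 110 108 111 108 111 113 114 114
163 106 105 103 103 105 105 112 114 113  99  92  95 106 113 110 110 109 107 111 112 110
165 111 108 105 102 104 106 104 117 104  33  36  35  35  97 113 111 111 113 111 112 111
167 122 120 117 116 115 1
[... 330 characters left out ...]
 106 104 107 100 142 180 181 180 143  27  27  26  29 157 179 180 181 122 107 106 106
177 104 104 106 104 180 178 181 180  82  39  28  25  41 180 182 182 181 170 108 108 102
179 108 107 107 105 163 180 180 179  98  89  77  77 103 182 182 180 181 161 106 107 101
181 107 102 106 100  75 172 180 177 179 143 145 146 182 181 182 180 176  80 103 104  98
183  57  56  54  55  59  65 140 169 178 180 182 183 182 182 180 142  62 103 102 101 100
185  58  57  54  60  58  60  60  65  89 126 146 145 127 105  60  56  59 106 106 106 100
187  58  58  59  85  85  58  62  61  62  61  60  60  59  62  58  57  67 128 110 110 110
189  57  56  56 159  66  62  62  61  61  61  60  60  59  59  61  59  71 182 110 112 114
```

The lid is symmetric and level, at the expected height and centre in both views, with the gripper clear. Handing in.

```bash
python3 -c "
from bench import ctrl
print(ctrl.close_job())"
```

```text
the job is handed in; nothing more can be done
None
```

The job is handed in at about 31 s of the 72 s limit: medium in large, small in medium and the lid on top, each lowered to gentle contact at its expected height; the final images show the lid level, and I did not touch the glue bottle, sanding block or wax tin.

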